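Hold the reading lens at its focus mark over a gear

ROBOT

A 6-joint arm with a two-finger parallel gripper is mounted at the origin on the work surface. World frame = base frame: x ahead of the robot, y to its left, z up, the work surface at z = 0. Lengths are in m, angles in degrees, forces in N, time in s.
With the tool pointing down it reaches from about 0.3 to 0.75 m from the base axis. Payload 8.5 kg.
Tool frame: the origin (TCP) lies on the centre line of the jaws, within the pads' length; the fingertips stand 19 mm ahead of it and the grasp point (between the pads) is the TCP (env.tcp_to_tips is the z of the fingertips in the tool frame, in m); z points along the fingers, y is the line along which they close (so a half turn about z gives the same grasp; the last joint's range is limited). The gripper opens to 85 mm and grips with 20 to 120 N. Pads are 22 mm wide; open, the fingers measure 114 mm over their backs; the gripper's body (76 mm by 85 mm) begins 54 mm behind the grasp point. The pads swing forward as they close: fully open they stand 13 mm farther back than shut.
Start: joints at [-88.998, 21.807, 74.336, -0, 83.858, -12.336], TCP at [0.127, -0.535, 0.25] pointing down, gripper open.
Joint ranges: [-178.18, 178.18], [-50.72, 133.34], [12.68, 142.11], [-81.47, 261.47], [9.98, 163.14], [-165.26, 165.26]. Speed limits (degrees/s): [136.94, 136.94, 180, 180, 180, 180].

INTERFACE

Orientations are given as a 3x3 rotation matrix whose columns are the frame's x, y, z axes.
In Python, from rig import env gives the robot as it stands.
- The arm moves only by the tool servo_tool, never from a script. Its argument "steps" is a list of rows, each an object of numbers: "tx", "ty", "tz": the shift along the world's x, y, z in cm; "yaw": the turn about the world's z in degrees; "claw": the finger opening in cm, from 0 to 8.54. In form: [{"tx": .., "ty": .., "tz": .., "yaw": .., "claw": ..}, ...]. A call has 1 to 20 rows; each row shifts and turns the commanded pose from where the row before left it; what a row does not reach is not made up. A row lasts 1/10 s, in which the tool goes at most 50 mm and 8.59 degrees, less where a joint would pass 70% of its speed; a pose out of reach is approached as far as the arm can. A call with a gripper value outside its range is refused whole. The fingers move at their own pace and stop on an object; "newtons" is the grip in N (left out, the last holds). Time passes only in rows, so rows that do not move let the fingers close. It gives the time, the measured TCP pose, the force, the opening and the grip force at its end, in the units of the state.
- env.observe(): the state, without advancing time (a new reading comes with each control period).
- env.get_image(name): name is "scene" or "top" or "wrist"; returns (picture, depth): 400x640x3 uint8, red, green, blue; 400x640 float32, m along the optical axis (not along the pixel's ray), 0 where there is no reading.
- env.camera_model(name): a dict with "fovy" (degrees; the focal length in pixels is half the picture's height over the tangent of half this angle, whatever the lens; pixels are square), "cx", "cy" (the principal point, pixels), "dist_coeffs" ([k1, k2, p1, p2, k3] as OpenCV has them; the pictures are not rectified), "T" (4x4, takes a point from camera to world coordinates). Camera axes: x right, y down, z forward; pixel columns grow to the right and rows downward; lengths in m; the calibration is good to about 2 mm. A picture is of the moment at which its call begins: read the wrist's pose just before it. camera_model takes no time and is no camera call; for the wrist camera it gives the pose at the moment of the call.
- env.close_job(): hands the job in; it is judged then, once.
The state is a dict: "time_s": time; "q": joint angles; "qvel": joint speeds; "joint_efforts": joint torques, N m; "position": TCP position; "tool_rot": TCP orientation; "ft_force": force on the tool from outside, world axes, zero at the start; "wrist_torque": the same for the moment, N m; "grip_width": finger opening in m; "gripper_force": force on a finger pad.
Only numpy, scipy, OpenCV 4.12 (cv2) and the standard library are available. Lean on these libraries where they do the work, as an engineer would, in place of code of your own. Each camera call takes 0.05 s, during which the arm holds its last target. There are 200 camera calls.

TASK

By its handle, slide the reading lens out of its wooden dock (lips over the lens keep it from being lifted straight up), then hold it flat and level, centred over the gear on the inspection stand, with the lens at the same height as the stand's metal marker finger. Do not disturb the gear, the marker's setting or the mug, jar and screwdriver on the bench. Finish while still holding the lens there, steady and clear of everything else: do not put it down or let go.

Things in the scene. Friction and masses are not known exactly. Their poses are not given: they have to be found in the camera images.
- loupe: Loose reading lens, origin at the lens centre, mid-thickness: steel-rimmed round glass 56 mm across, 12 mm thick. Straight flat-sided black handle in the same plane, 16 mm wide (y), 12 mm tall (z), from 26 to 116 mm along its own -x; free to pinch from above across y at 72 mm. 56 to 112 g, balance point 23 mm towards the handle. z up. Starts flat in the dock, handle out of the mouth.
- dock: Fixed plywood dock 90 mm wide, 49 tall, x -34 to 46; origin on the bench below the lens (within 4 mm). Mouth faces its -x. Floor at 22 mm; walls 66 apart inside; side lips over the lens, underside at 44 mm, leave a 30 mm slot open above: draw the lens 66 mm or more along -x before lifting. A rail 10 wide, 22 high (x -114 to -34) carries the handle.
- stand: Fixed inspection stand, origin on the bench under its centre: flat dark base 150 (x) x 100 (y) x 12 mm high, with a 12 mm thick upright steel post at x = +62 mm, top 162 mm above the bench. The gear lies on the base near x = -30 mm, y = 0.
- index_tip (a point): Tip, at mid-thickness, of the marker finger: an aluminium pointer 8 mm wide, 5 thick on a collar on the post, level along the stand's -x towards the gear, tip at stand x = +20 mm, y = 0. Its height (85 to 135 mm above the bench, varies) is where the middle of the lens must be held. It slides on the post with 4 N friction: a knock shifts it.
- gear: Loose steel spur gear, 44 mm diameter over the teeth, 10 mm thick, about 80 g, lying flat on the stand's base. Origin: centre of its underside. z up.
- mug: White ceramic mug, 80 mm diameter, 90 mm tall; origin at the centre of its underside. A bystander.
- jar: Small glass jar with steel cap, 60 mm diameter, 75 mm tall; origin at the centre of its underside. A bystander.
- screwdriver: Screwdriver with orange handle lying on the bench along its own x. A bystander.
Things that resemble listed ones, but are neither listed nor needed, are in the scene too. There is more than one size of the loupe; the job needs the middle-sized.

How it is judged:
By the outcome, as a careful person would: the job done as asked, in the order asked, and still so for the second after the job is handed in, while the arm keeps its last pose, push and grip.
It also fails if it takes over 48 s, if anything falls off the work surface, if the arm or the gripper's body presses on something with over 40 N, if the wrist force passes 120 N, or if a joint passes its speed limit or range.

## Working session

There is one attempt and no reset: what is moved stays moved. The work goes in short steps, Python scripts to look and compute and a tool call to move; the robot and the scene stay as the last step left them, time stands still between calls to the robot, and variables do not carry over. Pictures are saved under pics/ and viewed, at most 10 in all, crops included, and the job is handed in when it is done.

Besides the shell and the picture viewer there is one more tool, called after "Request:" as name(argument=value, ...) on one line, values as JSON. servo_tool: Moves the arm, as the interface text tells. Its arguments: {"type":"object","properties":{"steps":{"type":"array"},"newtons":{"type":"number"}},"required":["steps"]}

```bash
mkdir -p pics; cat > h.py <<'E'
import numpy as np, cv2
from rig import env
def K(m):
    f=200/np.tan(np.radians(m["fovy"]/2)); return np.array([[f,0,m["cx"]],[0,f,m["cy"]],[0,0,1.]])
def grab(n,fn):
    m=env.camera_model(n); im,d=env.get_image(n); cv2.imwrite(f"pics/{fn}.png",im[:,:,::-1]); np.savez(f"pics/{fn}.npz",im=im,d=d,T=np.array(m["T"]),K=K(m),D=np.array(m["dist_coeffs"],float)); return load(fn)
def load(fn): return dict(np.load(f"pics/{fn}.npz"))
def rays(g,px):
    p=cv2.undistortPoints(np.array(px,float).reshape(-1,1,2),g["K"],g["D"]).reshape(-1,2)
    return np.c_[p,np.ones(len(p))]
def plane(g,px,z):
    r=rays(g,px)@g["T"][:3,:3].T; o=g["T"][:3,3]; return o+r*((z-o[2])/r[:,2])[:,None]
def deep(g,px):
    r=rays(g,px); d=np.array([g["d"][int(round(v)),int(round(u))] for u,v in px]); return (r*d[:,None])@g["T"][:3,:3].T+g["T"][:3,3]
def cloud(g):
    h,w=g["d"].shape; u,v=np.meshgrid(np.arange(w),np.arange(h)); r=rays(g,np.c_[u.ravel(),v.ravel()])
    return ((r*g["d"].reshape(-1,1))@g["T"][:3,:3].T+g["T"][:3,3]).reshape(h,w,3)
E
python3 - <<'E'
from h import *
for n in("scene","top"):
    g=grab(n,n+"0"); print(g["T"].round(3),g["K"][0,0])
a=[cv2.imread(f"pics/{n}0.png") for n in("scene","top")]
E
```

```text
[[ 0.514  0.747 -0.423  1.149]
 [ 0.858 -0.443  0.26  -0.385]
 [ 0.007 -0.496 -0.868  1.277]
 [ 0.     0.     0.     1.   ]] 493.88699565306536
[[ 2.000e-03 -9.830e-01  1.830e-01  3.150e-01]
 [-1.000e+00 -2.000e-03 -1.000e-03 -1.100e-02]
 [ 1.000e-03 -1.830e-01 -9.830e-01  1.403e+00]
 [ 0.000e+00  0.000e+00  0.000e+00  1.000e+00]] 474.88489405449053
```

View pics/top0.png

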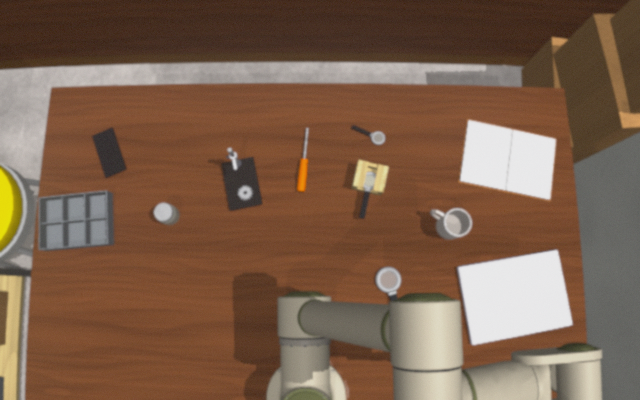

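View pics/scene0.png

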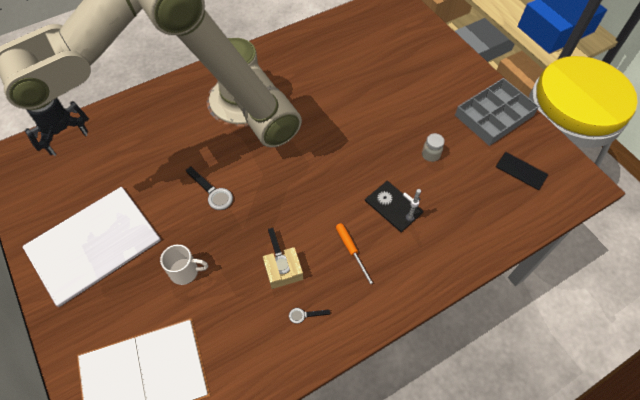

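The top view shows the dock at (371,177) with the handle end at (363,216). The stand base is at (241,184), the gear at (245,192) and the post at (233,155). The mug (454,222), jar (166,212) and screwdriver (303,165) stand apart, and there are decoy lenses at (389,280) and (377,137).

```bash
python3 - <<'E'
from h import *
g=load("top0"); s=load("scene0")
px=[(371,165),(371,190),(365,205),(362,216),(245,192),(233,152),(236,163),(241,184),(454,222),(166,212),(303,165)]
print(deep(g,px).round(3))
print(deep(s,[(283,268),(275,240),(385,198),(416,195),(410,199)]).round(3))
print(env.camera_model("wrist")); print(env.observe()["tool_rot"])
E
```

```text
[[ 0.669 -0.191  0.043]
 [ 0.597 -0.191  0.026]
 [ 0.55  -0.171  0.035]
 [ 0.518 -0.162  0.034]
 [ 0.591  0.183  0.021]
 [ 0.69   0.209  0.105]
 [ 0.675  0.21   0.038]
 [ 0.618  0.198  0.008]
 [ 0.504 -0.443  0.005]
 [ 0.521  0.401  0.077]
 [ 0.672  0.011  0.027]]
[[ 0.64  -0.189  0.032]
 [ 0.555 -0.168  0.035]
 [ 0.592  0.184  0.02 ]
 [ 0.683  0.205  0.145]
 [ 0.667  0.204  0.103]]
{'fovy': 68.70380008707687, 'cx': 319.6337657412271, 'cy': 200.5802211841426, 'dist_coeffs': array([-0.01406027,  0.        ,  0.        ,  0.        ,  0.        ]), 'T': array([[ 0.2312035 , -0.92486214, -0.30195193,  0.20408476],
       [-0.97290368, -0.22037226, -0.06996072, -0.51570617],
       [-0.00183781,  0.30994531, -0.95075261,  0.37338317],
       [ 0.        ,  0.        ,  0.        ,  1.        ]])}
[[ 9.73010505e-01  2.30760820e-01 -1.76047449e-05]
 [ 2.30760625e-01 -9.73009580e-01  1.37505730e-03]
 [ 3.00179764e-04 -1.34200768e-03 -9.99999054e-01]]
```

Request:
servo_tool(steps=[{"tx": 2.5, "ty": 2.2, "yaw": -1.6}, {"tx": 2.5, "ty": 2.2, "yaw": -1.6}, {"tx": 2.5, "ty": 2.2, "yaw": -1.6}, {"tx": 2.5, "ty": 2.2, "yaw": -1.6}, {"tx": 2.5, "ty": 2.2, "yaw": -1.6}, {"tx": 2.5, "ty": 2.2, "yaw": -1.6}, {"tx": 2.5, "ty": 2.2, "yaw": -1.6}, {"tx": 2.5, "ty": 2.2, "yaw": -1.6}, {"tx": 2.5, "ty": 2.2, "yaw": -1.6}, {"tx": 2.5, "ty": 2.2, "yaw": -1.6}, {"tx": 2.5, "ty": 2.2, "yaw": -1.6}, {"tx": 2.5, "ty": 2.2, "yaw": -1.6}, {"tx": 2.5, "ty": 2.2, "yaw": -1.6}, {"tx": 2.5, "ty": 2.2, "yaw": -1.6}, {"tx": 2.5, "ty": 2.2, "yaw": -1.6}, {"tx": 2.5, "ty": 2.2, "yaw": -1.6}, {"claw": 5}, {"claw": 5}])

```text
invalid input at $.steps[0]: expected keys tx, ty, tz, yaw, claw
```

```bash
python3 - <<'E'
from h import *
o=env.observe(); print(o["time_s"],o["position"],o["tool_rot"])
g=grab("wrist","w1"); print(g["T"].round(3))
E
```

```text
0.1 [ 0.12689263 -0.53491884  0.24975743] [[ 9.73010505e-01  2.30760820e-01 -1.76047449e-05]
 [ 2.30760625e-01 -9.73009580e-01  1.37505730e-03]
 [ 3.00179764e-04 -1.34200768e-03 -9.99999054e-01]]
[[ 0.231 -0.925 -0.302  0.204]
 [-0.973 -0.22  -0.07  -0.516]
 [-0.002  0.31  -0.951  0.373]
 [ 0.     0.     0.     1.   ]]
```

View pics/w1.png

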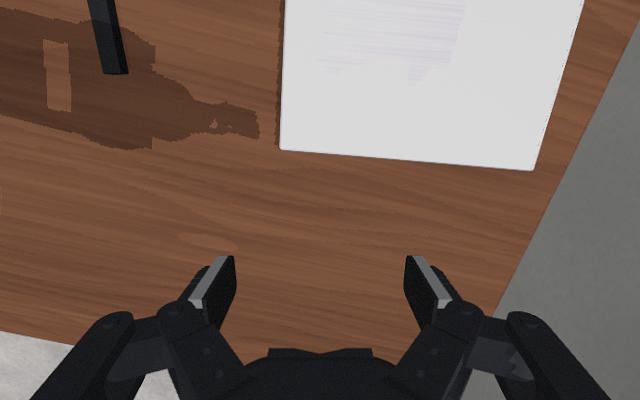

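The wrist view shows only bare bench, paper and a decoy handle, with the fingers at the bottom. The move was refused because every row needs all the keys, so I'm resending it.

Request:
servo_tool(steps=[{"tx": 2.5, "ty": 2.2, "tz": 0, "yaw": -1.6, "claw": 5}, {"tx": 2.5, "ty": 2.2, "tz": 0, "yaw": -1.6, "claw": 5}, {"tx": 2.5, "ty": 2.2, "tz": 0, "yaw": -1.6, "claw": 5}, {"tx": 2.5, "ty": 2.2, "tz": 0, "yaw": -1.6, "claw": 5}, {"tx": 2.5, "ty": 2.2, "tz": 0, "yaw": -1.6, "claw": 5}, {"tx": 2.5, "ty": 2.2, "tz": 0, "yaw": -1.6, "claw": 5}, {"tx": 2.5, "ty": 2.2, "tz": 0, "yaw": -1.6, "claw": 5}, {"tx": 2.5, "ty": 2.2, "tz": 0, "yaw": -1.6, "claw": 5}, {"tx": 2.5, "ty": 2.2, "tz": 0, "yaw": -1.6, "claw": 5}, {"tx": 2.5, "ty": 2.2, "tz": 0, "yaw": -1.6, "claw": 5}, {"tx": 2.5, "ty": 2.2, "tz": 0, "yaw": -1.6, "claw": 5}, {"tx": 2.5, "ty": 2.2, "tz": 0, "yaw": -1.6, "claw": 5}, {"tx": 2.5, "ty": 2.2, "tz": 0, "yaw": -1.6, "claw": 5}, {"tx": 2.5, "ty": 2.2, "tz": 0, "yaw": -1.6, "claw": 5}, {"tx": 2.5, "ty": 2.2, "tz": 0, "yaw": -1.6, "claw": 5}, {"tx": 2.5, "ty": 2.2, "tz": 0, "yaw": -1.6, "claw": 5}, {"tx": 0, "ty": 0, "tz": 0, "yaw": 0, "claw": 5}, {"tx": 0, "ty": 0, "tz": 0, "yaw": 0, "claw": 5}])

```text
time_s: 1.95
position: [0.5269, -0.1828, 0.2499]
tool_rot: [[0.978, -0.211, -0.001], [-0.211, -0.978, 0.0], [-0.001, -0.0, -1.0]]
ft_force: [-0.4, 0.8, 0.0]
grip_width: 0.0498
gripper_force: 0.0
```

```bash
python3 - <<'E'
from h import *
o=env.observe(); print(o["time_s"],o["position"],o["tool_rot"])
g=grab("wrist","w2"); print(g["T"].round(3))
E
```

```text
1.95 [ 0.52693991 -0.18275208  0.24990953] [[ 9.77503793e-01 -2.10916188e-01 -8.34919521e-04]
 [-2.10916041e-01 -9.77504146e-01  2.61033919e-04]
 [-8.71193573e-04 -7.90637255e-05 -9.99999617e-01]]
[[-0.21  -0.929 -0.304  0.605]
 [-0.978  0.2    0.066 -0.198]
 [-0.     0.311 -0.95   0.373]
 [ 0.     0.     0.     1.   ]]
```

View pics/w2.png

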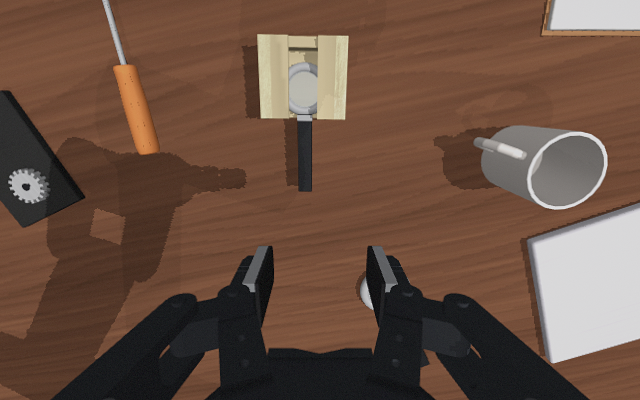

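The wrist view shows the dock at (303,77), the lens at (304,90) and the handle running from (305,118) to (305,190). The gear is at (28,186).

```bash
cat >> h.py <<'E'
def handle(g,box):
    u0,v0,u1,v1=box; c=cloud(g); hsv=cv2.cvtColor(g["im"],cv2.COLOR_RGB2HSV)
    m=np.zeros(g["d"].shape,bool); m[v0:v1,u0:u1]=(g["im"].max(2)<45)[v0:v1,u0:u1]; m&=c[...,2]>0.02
    n,l,st,_=cv2.connectedComponentsWithStats(m.astype(np.uint8)); m=l==1+np.argmax(st[1:,4])
    vs,us=np.nonzero(m); r=cv2.minAreaRect(np.c_[us,vs].astype(np.float32)); b=cv2.boxPoints(r); b=b[np.argsort(b[:,1])]
    z=np.median(c[m][:,2]); return b[:2].mean(0),b[2:].mean(0),z,r
E
python3 - <<'E'
from h import *
g=load("w2"); a,b,z,r=handle(g,(285,112,325,200)); print(a,b,z,r)
P=plane(g,[a,b],z); d=P[0]-P[1]; print(P.round(4),np.linalg.norm(d),np.degrees(np.arctan2(d[1],d[0])))
c=cloud(g); print("dock top",np.median(c[50:110,262:282,2]),"bench",np.median(c[220:240,300:340,2]))
# lens ring
im=g["im"]; print(deep(g,[(304,90)]))
E
```

```text
[304.5 122. ] [304.5 190. ] 0.03387876184926891 ((304.5, 156.0), (68.0, 13.0), 90.0)
[[ 0.5903 -0.1779  0.0339]
 [ 0.5129 -0.1599  0.0339]] 0.07946325643740908 -13.054328395955856
dock top 0.04895415383882937 bench 5.6192666530452406e-05
[[ 0.62355107 -0.18479932  0.02976567]]
```

Request:
servo_tool(steps=[{"tx": 0.4, "ty": 0.2, "tz": -1.5, "yaw": -0.1, "claw": 5}, {"tx": 0.4, "ty": 0.2, "tz": -1.5, "yaw": -0.1, "claw": 5}, {"tx": 0.4, "ty": 0.2, "tz": -1.5, "yaw": -0.1, "claw": 5}, {"tx": 0.4, "ty": 0.2, "tz": -1.5, "yaw": -0.1, "claw": 5}, {"tx": 0.4, "ty": 0.2, "tz": -1.5, "yaw": -0.1, "claw": 5}, {"tx": 0.4, "ty": 0.2, "tz": -1.5, "yaw": -0.2, "claw": 5}, {"tx": 0.5, "ty": 0.1, "tz": -1.5, "yaw": -0.2, "claw": 5}, {"tx": 0, "ty": 0, "tz": 0, "yaw": 0, "claw": 5}, {"tx": 0, "ty": 0, "tz": 0, "yaw": 0, "claw": 5}])

```text
time_s: 2.9
position: [0.5557, -0.1706, 0.1455]
tool_rot: [[0.974, -0.228, -0.0], [-0.228, -0.974, -0.0], [-0.0, 0.0, -1.0]]
ft_force: [0.4, -0.2, 1.1]
grip_width: 0.0501
gripper_force: 0.0
```

```bash
python3 - <<'E'
from h import *
o=env.observe(); print(o["time_s"],o["position"],o["tool_rot"])
g=grab("wrist","w3")
E
```

```text
2.9 [ 0.55574285 -0.17060857  0.14549754] [[ 9.73652404e-01 -2.28037233e-01 -1.30190978e-04]
 [-2.28037238e-01 -9.73652411e-01 -2.97660740e-05]
 [-1.19972986e-04  5.86702005e-05 -9.99999991e-01]]
```

View pics/w3.png

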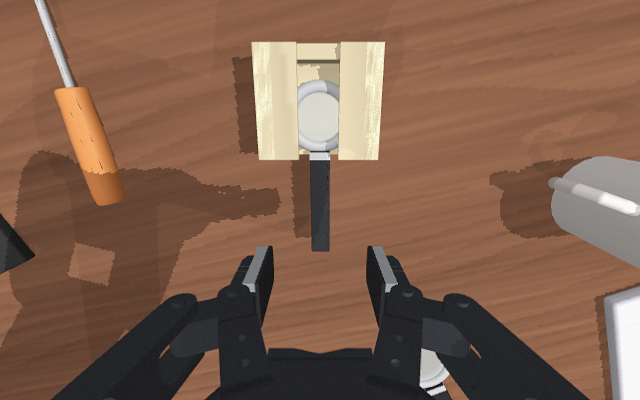

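The dock mouth is at row 159. The handle runs from (320,160) to (320,250), centred between the fingers at (250,270) and (385,270).

```bash
python3 - <<'E'
from h import *
g=load("w3"); a,b,z,r=handle(g,(300,150,345,262)); print(a,b,z,r)
P=plane(g,[a,b],z); d=P[0]-P[1]; d/=np.linalg.norm(d); print(P.round(4),np.degrees(np.arctan2(d[1],d[0])))
print("grasp",P[1]+d*.044,"lens",P[1]+d*.116)
# triangulate handle end w2,w3
h=load("w2"); A=[];B=[]
o=[]
for G,p in((g,b),(h,(304.5,190))):
    r=G["T"][:3,:3]@rays(G,[p])[0]; r/=np.linalg.norm(r); M=np.eye(3)-np.outer(r,r); A.append(M);B.append(M@G["T"][:3,3])
print("tri",np.linalg.solve(sum(A),sum(B)))
E
```

```text
[327. 176.] [327. 179.] 0.033690722007102186 ((327.0, 177.5), (3.0, 0.0), -90.0)
[[ 0.5775 -0.1809  0.0337]
 [ 0.575  -0.1803  0.0337]] -12.710703198843577
grasp [ 0.61794734 -0.19001741  0.03369072] lens [ 0.68818287 -0.20585946  0.03369072]
tri [ 0.65031024 -0.20018769  0.44536557]
```

```bash
sed -i 's/max(2)<45/max(2)<80/' h.py; python3 - <<'E'
from h import *
E_=[]
for n,box in(("w3",(300,150,345,262)),("w2",(285,112,325,200))):
    g=load(n); a,b,z,r=handle(g,box); print(a,b,z,r)
    P=plane(g,[a,b],z); d=P[0]-P[1]; d/=np.linalg.norm(d); print(P.round(4),np.degrees(np.arctan2(d[1],d[0])))
    print("grasp",P[1]+d*.044,"lens",P[1]+d*.116); E_.append((g,b))
A=[];B=[]
for G,p in E_:
    r=G["T"][:3,:3]@rays(G,[p])[0]; r/=np.linalg.norm(r); M=np.eye(3)-np.outer(r,r); A.append(M);B.append(M@G["T"][:3,3])
print("tri",np.linalg.solve(sum(A),sum(B)))
E
```

```text
[319.5 161. ] [319.5 250. ] 0.03399519586248022 ((319.5, 205.5), (89.0, 19.0), 90.0)
[[ 0.5911 -0.1777  0.034 ]
 [ 0.513  -0.1595  0.034 ]] -13.163662302271334
grasp [ 0.55580625 -0.16947621  0.0339952 ] lens [ 0.62591434 -0.18587302  0.0339952 ]
[304. 121.] [304. 191.] 0.03398057455517567 ((304.0, 156.0), (70.0, 14.0), 90.0)
[[ 0.5915 -0.1776  0.034 ]
 [ 0.5118 -0.1591  0.034 ]] -13.0844055573758
grasp [ 0.55468601 -0.16902467  0.03398057] lens [ 0.62481671 -0.18532448  0.03398057]
tri [ 0.5105443  -0.15870274  0.02927422]
```

Request:
servo_tool(steps=[{"tx": 0, "ty": 0.1, "tz": -2, "yaw": 0, "claw": 5}, {"tx": 0, "ty": 0, "tz": -2, "yaw": 0, "claw": 5}, {"tx": 0, "ty": 0, "tz": -2, "yaw": 0, "claw": 5}, {"tx": 0, "ty": 0, "tz": -2, "yaw": 0, "claw": 5}, {"tx": 0, "ty": 0, "tz": -1.5, "yaw": 0, "claw": 5}, {"tx": 0, "ty": 0, "tz": -1, "yaw": 0, "claw": 5}, {"tx": 0, "ty": 0, "tz": -1, "yaw": 0, "claw": 5}, {"tx": 0, "ty": 0, "tz": 0, "yaw": 0, "claw": 3}, {"tx": 0, "ty": 0, "tz": 0, "yaw": 0, "claw": 3}])

```text
time_s: 3.85
position: [0.5561, -0.1693, 0.0308]
tool_rot: [[0.974, -0.228, 0.001], [-0.228, -0.974, -0.0], [0.001, 0.0, -1.0]]
ft_force: [-0.0, 0.7, -1.2]
grip_width: 0.0304
gripper_force: 0.0
```

Request:
servo_tool(steps=[{"tx": 0, "ty": 0, "tz": 0, "yaw": 0, "claw": 1}, {"tx": 0, "ty": 0, "tz": 0, "yaw": 0, "claw": 1}, {"tx": 0, "ty": 0, "tz": 0, "yaw": 0, "claw": 1}, {"tx": 0, "ty": 0, "tz": 0, "yaw": 0, "claw": 1}, {"tx": 0, "ty": 0, "tz": 0, "yaw": 0, "claw": 1}], newtons=70)

```text
time_s: 4.35
position: [0.5563, -0.1694, 0.0313]
tool_rot: [[0.974, -0.228, 0.002], [-0.228, -0.974, -0.001], [0.002, 0.001, -1.0]]
ft_force: [-1.1, -0.5, 7.0]
grip_width: 0.0145
gripper_force: 68.9
```

Request:
servo_tool(steps=[{"tx": 0, "ty": 0, "tz": 0.1, "yaw": 0, "claw": 1}, {"tx": 0, "ty": 0, "tz": 0.1, "yaw": 0, "claw": 1}, {"tx": 0, "ty": 0, "tz": 0.1, "yaw": 0, "claw": 1}, {"tx": -0.49, "ty": 0.114, "tz": 0, "yaw": 0, "claw": 1}, {"tx": -0.49, "ty": 0.114, "tz": 0, "yaw": 0, "claw": 1}, {"tx": -0.49, "ty": 0.114, "tz": 0, "yaw": 0, "claw": 1}, {"tx": 0, "ty": 0, "tz": 0, "yaw": 0, "claw": 1}])

```text
time_s: 5.05
position: [0.5404, -0.1654, 0.0333]
tool_rot: [[0.974, -0.228, -0.001], [-0.228, -0.974, 0.0], [-0.001, -0.0, -1.0]]
ft_force: [-0.1, 0.2, -0.6]
grip_width: 0.0144
gripper_force: 68.2
```

```bash
python3 - <<'E'
from h import *
o=env.observe(); print(o["time_s"],o["position"],o["ft_force"],o["wrist_torque"])
g=grab("wrist","w4")
E
```

```text
5.05 [ 0.54038418 -0.16542867  0.03328323] [-0.08442888  0.24599724 -0.5669088 ] [0.00960119 0.02491809 0.07199647]
```

View pics/w4.png

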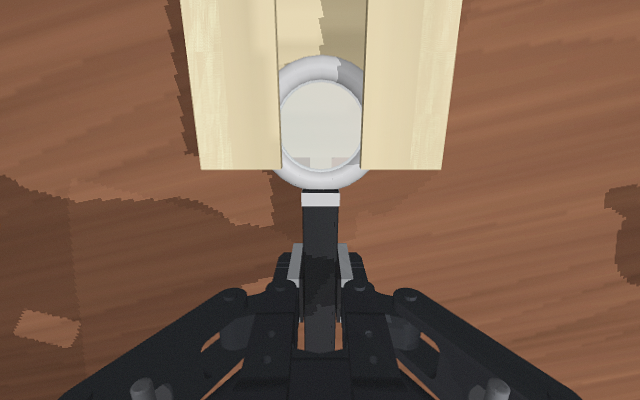

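The lens at (322,125) is drawn partly out of the mouth (row 170) and runs straight, with no contact force. I'll carry on drawing it.

Request:
servo_tool(steps=[{"tx": -0.78, "ty": 0.182, "tz": 0, "yaw": 0, "claw": 1}, {"tx": -0.78, "ty": 0.182, "tz": 0, "yaw": 0, "claw": 1}, {"tx": -0.78, "ty": 0.182, "tz": 0, "yaw": 0, "claw": 1}, {"tx": -0.78, "ty": 0.182, "tz": 0, "yaw": 0, "claw": 1}, {"tx": -0.78, "ty": 0.182, "tz": 0, "yaw": 0, "claw": 1}, {"tx": -0.78, "ty": 0.182, "tz": 0, "yaw": 0, "claw": 1}, {"tx": -0.78, "ty": 0.182, "tz": 0, "yaw": 0, "claw": 1}, {"tx": -0.78, "ty": 0.182, "tz": 0, "yaw": 0, "claw": 1}, {"tx": -0.4, "ty": 0.1, "tz": 0, "yaw": 0, "claw": 1}, {"tx": 0, "ty": 0, "tz": 0, "yaw": 0, "claw": 1}, {"tx": 0, "ty": 0, "tz": 1, "yaw": 0, "claw": 1}, {"tx": 0, "ty": 0, "tz": 2, "yaw": 0, "claw": 1}, {"tx": 0, "ty": 0, "tz": 2, "yaw": 0, "claw": 1}, {"tx": 0, "ty": 0, "tz": 2, "yaw": 0, "claw": 1}, {"tx": 0, "ty": 0, "tz": 2, "yaw": 0, "claw": 1}, {"tx": 0, "ty": 0, "tz": 2, "yaw": 0, "claw": 1}, {"tx": 0, "ty": 0, "tz": 2, "yaw": 0, "claw": 1}, {"tx": 0, "ty": 0, "tz": 2, "yaw": 0, "claw": 1}, {"tx": 0, "ty": 0, "tz": 2, "yaw": 0, "claw": 1}, {"tx": 0, "ty": 0, "tz": 0, "yaw": 0, "claw": 1}])

```text
time_s: 7.1
position: [0.4758, -0.1506, 0.2062]
tool_rot: [[0.974, -0.228, 0.005], [-0.227, -0.974, -0.003], [0.006, 0.002, -1.0]]
ft_force: [-0.1, -0.5, -1.3]
grip_width: 0.0148
gripper_force: 68.2
```

Request:
servo_tool(steps=[{"tx": 0.7, "ty": 1.3, "tz": 0, "yaw": 2.2, "claw": 1}, {"tx": 0.7, "ty": 1.3, "tz": 0, "yaw": 2.2, "claw": 1}, {"tx": 0.7, "ty": 1.3, "tz": 0, "yaw": 2.2, "claw": 1}, {"tx": 0.7, "ty": 1.3, "tz": 0, "yaw": 2.2, "claw": 1}, {"tx": 0.7, "ty": 1.3, "tz": 0, "yaw": 2.2, "claw": 1}, {"tx": 0.7, "ty": 1.3, "tz": 0, "yaw": 2.2, "claw": 1}, {"tx": 0.7, "ty": 1.3, "tz": 0, "yaw": 2.2, "claw": 1}, {"tx": 0.7, "ty": 1.3, "tz": 0, "yaw": 2.2, "claw": 1}, {"tx": 0.7, "ty": 1.3, "tz": 0, "yaw": 2.2, "claw": 1}, {"tx": 0.7, "ty": 1.3, "tz": 0, "yaw": 2.2, "claw": 1}, {"tx": 0.7, "ty": 1.3, "tz": 0, "yaw": 2.2, "claw": 1}, {"tx": 0.7, "ty": 1.3, "tz": 0, "yaw": 2.2, "claw": 1}, {"tx": 0, "ty": 0, "tz": 0, "yaw": 0, "claw": 1}, {"tx": 0, "ty": 0, "tz": 0, "yaw": 0, "claw": 1}])

```text
time_s: 8.5
position: [0.5588, 0.0061, 0.2032]
tool_rot: [[0.973, 0.23, -0.0], [0.23, -0.973, -0.0], [-0.0, 0.0, -1.0]]
ft_force: [0.5, 0.4, -1.3]
grip_width: 0.0146
gripper_force: 68.3
```

```bash
python3 - <<'E'
from h import *
o=env.observe(); print(o["time_s"],o["position"],o["tool_rot"])
g=grab("wrist","w5"); print(g["T"].round(3))
E
```

```text
8.5 [0.55881022 0.00605204 0.20315889] [[ 9.73307560e-01  2.29504362e-01 -3.76522223e-04]
 [ 2.29504323e-01 -9.73307631e-01 -1.42938604e-04]
 [-3.99276986e-04  5.27097457e-05 -9.99999919e-01]]
[[ 0.23  -0.925 -0.302  0.636]
 [-0.973 -0.219 -0.071  0.025]
 [-0.     0.311 -0.951  0.327]
 [ 0.     0.     0.     1.   ]]
```

Request:
servo_tool(steps=[{"tx": 0, "ty": 1.5, "tz": 0, "yaw": 0, "claw": 1}, {"tx": 0, "ty": 1.5, "tz": 0, "yaw": 0, "claw": 1}, {"tx": 0, "ty": 1, "tz": 0, "yaw": 0, "claw": 1}, {"tx": 0, "ty": 0, "tz": 0, "yaw": 0, "claw": 1}, {"tx": 0, "ty": 0, "tz": 0, "yaw": 0, "claw": 1}])

```text
time_s: 9.05
position: [0.5588, 0.0461, 0.2034]
tool_rot: [[0.973, 0.23, 0.0], [0.23, -0.973, -0.0], [0.0, 0.0, -1.0]]
ft_force: [-0.1, 0.6, -1.5]
grip_width: 0.0146
gripper_force: 68.3
```

```bash
python3 - <<'E'
from h import *
o=env.observe(); print(o["time_s"],o["position"],o["tool_rot"])
g=grab("wrist","w6"); print(g["T"].round(3))
E
```

```text
9.05 [0.55876459 0.04614442 0.20336028] [[ 9.73236221e-01  2.29806973e-01  1.16418437e-04]
 [ 2.29806993e-01 -9.73236199e-01 -2.16312831e-04]
 [ 6.35924397e-05  2.37277253e-04 -9.99999970e-01]]
[[ 0.23  -0.925 -0.302  0.636]
 [-0.973 -0.219 -0.071  0.065]
 [-0.     0.31  -0.951  0.327]
 [ 0.     0.     0.     1.   ]]
```

View pics/w6.png

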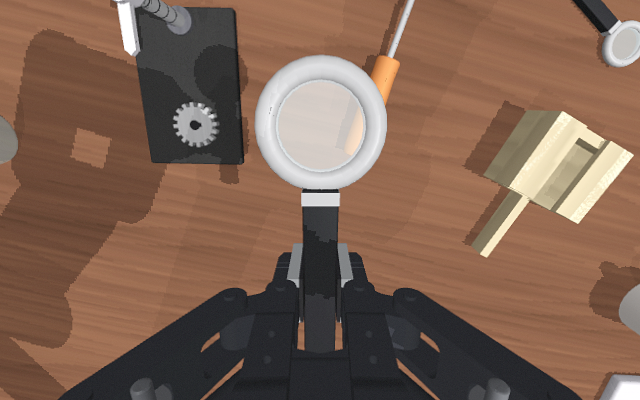

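The lens is held at (321,122). The gear is at (196,125), and the marker finger at (128,25) ends in a tip near (131,53). Next I'll measure all three.

```bash
python3 - <<'E'
from h import *
tips=[]
for n in("w5","w6"):
    g=load(n); c=cloud(g); z=c[...,2]; br=(g["im"].min(2)>100)
    # gear top
    m=(z>.018)&(z<.027)&br&(np.abs(c[...,1]-.184)<.04)&(np.abs(c[...,0]-.59)<.05)
    cn=max(cv2.findContours(m.astype(np.uint8),0,1)[0],key=cv2.contourArea); (u,v),r=cv2.minEnclosingCircle(cn)
    zg=np.median(z[m]); P=plane(g,[(u,v)],zg)[0]; print(n,"gear px",u,v,r,P,"diam",2*r*(g["T"][2,3]-zg)/.95/g["K"][0,0])
    # finger
    m=(z>.07)&(z<.15)&(np.abs(c[...,1]-.2)<.035)&(c[...,0]<.665)&(c[...,0]>.6)
    Q=c[m]; print("finger pts",len(Q),Q.min(0),Q.max(0),"z med,90",np.median(Q[:,2]),np.percentile(Q[:,2],[10,75,90,97]))
    vs,us=np.nonzero(m); k=vs>=vs.max()-1; print(" tip rows",vs.max(),us[k].min(),us[k].max())
    # lens
    m=(z>.18)&(z<.225)&br; m[:,:240]=0; m[:, 400:]=0; m[192:]=0
    cn=max(cv2.findContours(m.astype(np.uint8),0,1)[0],key=cv2.contourArea); (u,v),(w,h),a=cv2.fitEllipse(cv2.convexHull(cn)); zl=np.median(z[m])
    P=plane(g,[(u,v)],zl)[0]; Q=c[m]; A=np.c_[Q[:,:2]-Q[:,:2].mean(0),np.ones(len(Q))]; s=np.linalg.lstsq(A,Q[:,2],rcond=None)[0]
    print("lens px",u,v,w,h,P,"rim z",np.percentile(Q[:,2],[10,50,90]),"slope deg",np.degrees(s[:2]))
E
```

```text
w5 gear px 154.92369079589844 114.99430847167969 24.144147872924805 [0.58914412 0.18462359 0.02194901] diam 0.0529448599289506
finger pts 673 [0.63898939 0.19802026 0.09530884] [0.66497312 0.21169221 0.10420989] z med,90 0.10133608389785506 [0.09803202 0.10199338 0.10252433 0.10300116]
 tip rows 41 73 80
lens px 320.2549133300781 122.6891860961914 133.02081298828125 135.773681640625 [0.62944821 0.02358455 0.20284037] rim z [0.20150067 0.20284037 0.2047003 ] slope deg [-0.24058879  0.06711047]
w6 gear px 194.6999969482422 124.30000305175781 22.947429656982422 [0.58904339 0.18473431 0.02172669] diam 0.0503890705575288
finger pts 638 [0.63905312 0.1985572  0.09606928] [0.66497296 0.21228785 0.10389094] z med,90 0.10139043431935434 [0.09845166 0.10202709 0.10254897 0.10300743]
 tip rows 55 130 136
lens px 320.30242919921875 122.82337951660156 132.94949340820312 136.1356658935547 [0.62932334 0.06365997 0.20302076] rim z [0.20169615 0.20302076 0.20486738] slope deg [-0.18336654  0.04696134]
```

```bash
python3 - <<'E'
from h import *
def tri(L):
    A=[];B=[]
    for G,p in L:
        r=G["T"][:3,:3]@rays(G,[p])[0]; r/=np.linalg.norm(r); M=np.eye(3)-np.outer(r,r); A.append(M);B.append(M@G["T"][:3,3])
    return np.linalg.solve(sum(A),sum(B))
a,b=load("w5"),load("w6")
print("tip",tri([(a,(76.5,41)),(b,(133,55))])); print("gear",tri([(a,(154.9,115)),(b,(194.7,124.3))]))
c=cloud(b); z=c[...,2]
print("handle z along",[round(float(np.median(z[v-2:v+3,312:330])),4) for v in(200,212,225,240,255,270)])
print("rim z front/back/l/r",[round(float(np.max(z[v-3:v+4,u-3:u+4])),4) for u,v in((321,67),(321,178),(267,122),(376,122))])
m=(z>.09)&(z<.11)&(c[...,0]<.665)&(np.abs(c[...,1]-.2)<.035)
for v in range(20,56,5):
    us=np.nonzero(m[v])[0]; print(v,us.min(),us.max(),z[v,us].round(4))
E
```

```text
tip [0.63912959 0.20446763 0.09585793]
gear [0.5891087  0.18463736 0.02197081]
handle z along [0.2061, 0.2059, 0.206, 0.206, 0.2059, 0.2061]
rim z front/back/l/r [0.2056, 0.2057, 0.3269, 0.2059]
20 120 135 [0.1032 0.1023 0.1013 0.1033 0.1016 0.1021 0.1021 0.1016 0.1021 0.1011
 0.1033 0.101  0.1004 0.1006 0.0974 0.0963]
25 121 135 [0.1026 0.1008 0.1014 0.101  0.1005 0.1023 0.1025 0.1028 0.1016 0.1024
 0.101  0.1028 0.1009 0.0992 0.0975]
30 121 136 [0.102  0.1014 0.1009 0.1007 0.102  0.1027 0.1012 0.1013 0.1034 0.1006
 0.1021 0.103  0.1008 0.1002 0.0991 0.0969]
35 122 137 [0.1004 0.102  0.1021 0.101  0.1012 0.1027 0.1014 0.101  0.1013 0.1008
 0.1018 0.1012 0.1011 0.0985 0.0994 0.0965]
40 123 138 [0.1006 0.1023 0.1008 0.1022 0.1022 0.1014 0.1018 0.1023 0.101  0.1016
 0.1016 0.1018 0.1001 0.0994 0.0981 0.0973]
45 124 137 [0.1021 0.1015 0.1018 0.1031 0.1013 0.1016 0.1022 0.1022 0.1012 0.1025
 0.1008 0.1036 0.0997 0.0988]
50 125 139 [0.1005 0.102  0.1026 0.1025 0.1013 0.102  0.1007 0.1019 0.1028 0.1024
 0.1011 0.1003 0.1    0.0969 0.099 ]
55 134 135 [0.0983 0.0964]
```

Request:
servo_tool(steps=[{"tx": -1, "ty": 0.4, "tz": 0, "yaw": 0, "claw": 1}, {"tx": -1, "ty": 1.3, "tz": 0, "yaw": 0, "claw": 1}, {"tx": -1, "ty": 1.6, "tz": 0, "yaw": 0, "claw": 1}, {"tx": -0.6, "ty": 1.6, "tz": 0, "yaw": 0, "claw": 1}, {"tx": -0.4, "ty": 1.6, "tz": 0, "yaw": 0, "claw": 1}, {"tx": 0, "ty": 1.6, "tz": 0, "yaw": 0, "claw": 1}, {"tx": 0, "ty": 1.6, "tz": 0, "yaw": 0, "claw": 1}, {"tx": 0, "ty": 1.6, "tz": 0, "yaw": 0, "claw": 1}, {"tx": 0, "ty": 0.8, "tz": 0, "yaw": 0, "claw": 1}, {"tx": 0, "ty": 0, "tz": 0, "yaw": 0, "claw": 1}, {"tx": 0, "ty": 0, "tz": -1.2, "yaw": 0, "claw": 1}, {"tx": 0, "ty": 0, "tz": -1.2, "yaw": 0, "claw": 1}, {"tx": 0, "ty": 0, "tz": -1.2, "yaw": 0, "claw": 1}, {"tx": 0, "ty": 0, "tz": -1.2, "yaw": 0, "claw": 1}, {"tx": 0, "ty": 0, "tz": -1.2, "yaw": 0, "claw": 1}, {"tx": 0, "ty": 0, "tz": -1.2, "yaw": 0, "claw": 1}, {"tx": 0, "ty": 0, "tz": -1.2, "yaw": 0, "claw": 1}, {"tx": 0, "ty": 0, "tz": -1.1, "yaw": 0, "claw": 1}, {"tx": 0, "ty": 0, "tz": -0.5, "yaw": 0, "claw": 1}, {"tx": 0, "ty": 0, "tz": 0, "yaw": 0, "claw": 1}])

```text
time_s: 11.1
position: [0.5186, 0.1668, 0.1026]
tool_rot: [[0.973, 0.229, -0.001], [0.229, -0.973, -0.0], [-0.001, -0.0, -1.0]]
ft_force: [-0.1, 1.4, -0.6]
grip_width: 0.014
gripper_force: 68.4
```

Request:
servo_tool(steps=[{"tx": 0, "ty": 0, "tz": 0, "yaw": 0, "claw": 1}, {"tx": 0, "ty": 0, "tz": 0, "yaw": 0, "claw": 1}])

```text
time_s: 11.3
position: [0.5191, 0.1669, 0.1038]
tool_rot: [[0.973, 0.229, 0.001], [0.229, -0.973, 0.0], [0.001, 0.0, -1.0]]
ft_force: [-0.1, -0.1, -0.5]
grip_width: 0.0144
gripper_force: 68.4
```

```bash
python3 - <<'E'
from h import *
o=env.observe(); print(o["time_s"],o["position"],o["tool_rot"])
b=grab("wrist","w7"); c=cloud(b); z=c[...,2]
br=b["im"].min(2)>100; m=(z>.09)&(z<.11)&br&(c[...,0]<.632)&(c[...,1]>.14)&(c[...,1]<.225); m[192:]=0
cn=max(cv2.findContours(m.astype(np.uint8),0,1)[0],key=cv2.contourArea); e=cv2.fitEllipse(cv2.convexHull(cn))
print(e,plane(b,[e[0]],.0995)); print("rim top",np.percentile(z[m],[50,90,97]))
print("handle",[round(float(np.median(z[v-2:v+3,312:330])),4) for v in(212,240,270)])
m=(z>.09)&(z<.11)&(c[...,0]<.665)&(c[...,0]>.637)&(np.abs(c[...,1]-.203)<.015); print("finger",m.sum(),c[m].min(0) if m.any() else 0,np.median(z[m]))
E
```

```text
11.3 [0.51906359 0.1668851  0.10383576] [[ 9.73423917e-01  2.29007984e-01  1.10504023e-03]
 [ 2.29007971e-01 -9.73424537e-01  1.40560901e-04]
 [ 1.10786284e-03  1.16237677e-04 -9.99999380e-01]]
((320.3372802734375, 122.84335327148438), (132.9219970703125, 136.1667938232422), 2.251089334487915) [[0.58943745 0.18427849 0.0995    ]]
rim top [0.10361156 0.1054342  0.10596007]
handle [0.1065, 0.1064, 0.1065]
finger 0 0 nan
  return _methods._mean(a, axis=axis, dtype=dtype,
  ret = ret.dtype.type(ret / rcount)
```

View pics/w7.png

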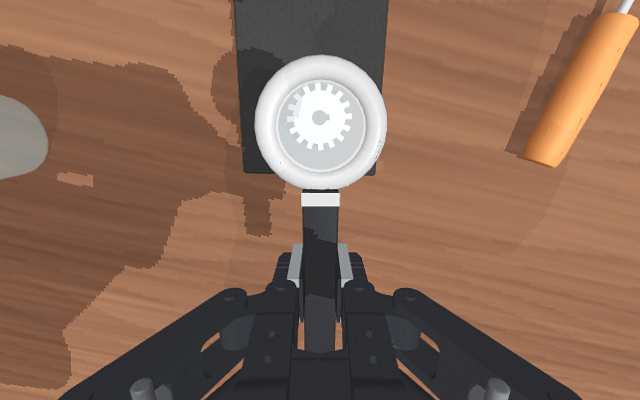

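The lens at (320,123) is centred over the gear seen through it at (320,118) and is clear of everything. It's about 1 mm high, so I'll trim it and let it settle.

Request:
servo_tool(steps=[{"tx": 0, "ty": 0, "tz": 0, "yaw": 0, "claw": 1}, {"tx": 0, "ty": 0, "tz": 0, "yaw": 0, "claw": 1}, {"tx": 0, "ty": 0, "tz": 0, "yaw": 0, "claw": 1}, {"tx": 0, "ty": 0, "tz": 0, "yaw": 0, "claw": 1}])

```text
time_s: 11.75
position: [0.5188, 0.1668, 0.1034]
tool_rot: [[0.973, 0.229, 0.0], [0.229, -0.973, -0.0], [0.0, 0.0, -1.0]]
ft_force: [0.4, -0.2, -1.6]
grip_width: 0.0146
gripper_force: 68.4
```

Request:
servo_tool(steps=[{"tx": 0, "ty": 0, "tz": -0.1, "yaw": 0, "claw": 1}, {"tx": 0, "ty": 0, "tz": 0, "yaw": 0, "claw": 1}, {"tx": 0, "ty": 0, "tz": 0, "yaw": 0, "claw": 1}, {"tx": 0, "ty": 0, "tz": 0, "yaw": 0, "claw": 1}, {"tx": 0, "ty": 0, "tz": 0, "yaw": 0, "claw": 1}, {"tx": 0, "ty": 0, "tz": 0, "yaw": 0, "claw": 1}])

```text
time_s: 12.35
position: [0.5188, 0.1668, 0.1023]
tool_rot: [[0.973, 0.229, 0.0], [0.229, -0.973, -0.0], [0.0, 0.0, -1.0]]
ft_force: [0.8, -0.6, -0.4]
grip_width: 0.0148
gripper_force: 68.4
```

```bash
python3 - <<'E'
from h import *
o=env.observe(); print(o["position"],np.abs(o["qvel"]).max())
b=grab("wrist","w8"); z=cloud(b)[...,2]; print("handle",[round(float(np.median(z[v-2:v+3,312:330])),4) for v in(212,240,270)])
g=grab("scene","s1"); c=cloud(g); z=c[...,2]
m=(z>.09)&(z<.115)&(c[...,0]>.637)&(c[...,0]<.665)&(np.abs(c[...,1]-.203)<.015); print("finger",m.sum(),np.median(z[m]),np.percentile(z[m],85))
cv2.imwrite("pics/s1c.png",cv2.resize(g["im"][110:290,160:480,::-1],None,fx=2.4,fy=2.4))
E
```

```text
[0.51878743 0.166842   0.10232532] 0.05158186332164381
handle [0.1049, 0.1048, 0.1051]
finger 26 0.10067869668419893 0.10643522489699142
```

View pics/s1c.png

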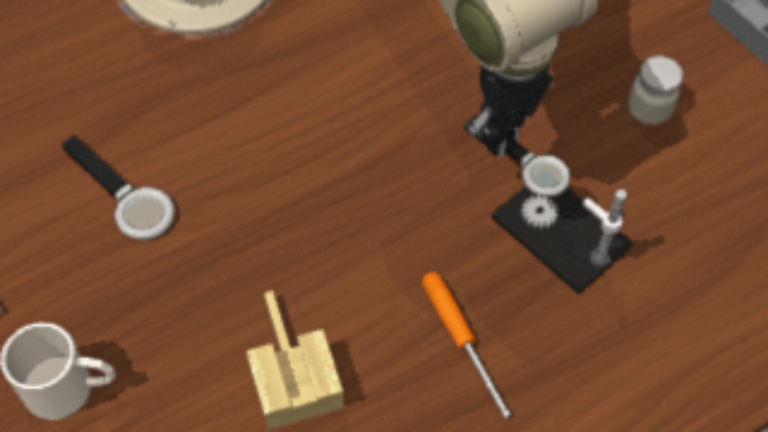

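The crop shows the lens held at (546,175) above the gear (540,210), clear of the untouched marker at (600,212). The mug, jar and screwdriver are undisturbed.

```bash
python3 -c "
from rig import env; print(env.close_job())"
```

```text
the job is handed in; nothing more can be done
None
```

I slid the middle-sized lens out of its dock and handed the job in at about 12.5 s. The arm is still holding the lens level, within about 1 mm of centre over the gear and of the marker's height. The last picture showed it clear of everything, with the marker, gear, mug, jar and screwdriver undisturbed.

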